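# Hang the tube basket in a notch of the soaking tank's rim

### The job

Take the tube basket that has the spring hook by its black grip and hang it inside the steel soaking tank: hook over the long wall nearest the robot, near the middle, between the beaker and the jar. The pin under the hook must drop into a notch of the comb along that rim: slide the hook along the comb with light pressure until the pin finds a notch, press it fully home without forcing it, and let go. Keep the three tubes in the basket and leave the other things as they stand.

Things in the scene. Friction and masses are not known exactly. Their poses are not given: they have to be found in the camera images.
- tank: Open stainless tank, fixed, 220 (x) by 300 (y) by 120 mm high, walls and floor 4 thick. Origin: centre of its underside on the bench; z up; its -x side is the long wall nearest the robot (outer face x = -110, inner face x = -106); y runs along that wall. A comb 8 high stands on this wall's edge, as thick as the wall, its top at z = 128. A rod handle stands out 30 from each short end
- tank_rim_mid (a point): Middle of the top of the comb on the tank's near long wall: tank frame (-108, 0, 128) mm. Axes as the tank's. The comb has notches 8 wide (y) and 8 deep every 40 along y, but it is clipped on anywhere, so where they stand is not measured: from this point there is a notch centre within 20 to one side or the other. Any notch within 40 will do; the comb itself is too stiff to shift
- basket_grip (a point): Centre of the hook basket's black grip, 14 (x) by 56 (y) by 42 mm (z), the top part of the basket; pinch it from above across its 14 mm. Axes: x from hook to box, y along the grip, z up. At the start the basket (steel, about 0.3 kg with tubes) stands on the bench. Hung home, its x points as the tank's x and this point is 45 above the comb's top
- basket: The basket's box, 60 (x) by 84 (y) by 62 mm high, three loose tubes in it, the hook and grip rising behind it on its -x side. Origin: centre of the box's underside; basket_grip lies at (-35, 0, 145) in this frame. Axes as basket_grip
- basket_strap (a point): Point on the outer (-x) face of the flat strap, 34 wide, that runs up the box's back from its underside to the hook; basket frame (-33, 0, 50) mm, so 2 in +x of and 95 below basket_grip. This face is the rearmost of the box and, hung home, lies against the inner face of the tank's near wall
- basket_seat (a point): Middle of the underside of the hook's crown: 45 mm straight below basket_grip, 100 above the box's underside. The crown spans 5 in +x to 12 in -x of it, 34 wide. Under it, at its middle in y, a round-bottomed pin 5 wide (y) reaches down 6: on top of the comb it keeps the crown 6 proud; in a notch it lets the crown down onto the comb's top. It must end within 2 of that
- hook_lip (a point): Lowest edge of the sprung steel leg that hangs from the crown's -x end: at rest 8 in -x of and 39 mm below basket_seat. The leg's knee, 20 below basket_seat, stands 2 from the strap's face, so the 4 mm wall pushes it open; mouth at the lip 8 wide. The leg grips the wall: let go, the basket stays proud; press it down (5 to 15 N). Over 30 N between basket and tank is forcing it
- tube0: Glass tube, 16 diameter, 98 long, loose in a cell of the basket, its top about level with the crown (44 below basket_grip). Origin: centre of its foot
- tube1: As tube0, in another cell
- tube2: As tube0, in another cell
- beaker: Glass beaker standing in the tank near one short end, 64 diameter, 85 high. Origin: centre of its underside. Leave it
- jar: Glass jar with a white cap standing in the tank near the other short end, 58 diameter, 95 high. Origin: centre of its underside. Leave it
- plain_basket: Another steel tube basket on the bench, 66 by 90 by 62 with a bail handle 133 high and no hook. Origin: centre of its underside. Leave it
- flask: Volumetric flask on the bench, 84 diameter, 176 high. Origin: centre of its underside. Leave it
- pipette_bulb: Orange rubber pipette bulb lying on the bench, 60 diameter, about 115 long. Origin: under its ball. Leave it
Mind the look-alikes: they are no part of the job. What is shaped like the basket but green or red is not meant.

How it is judged:
By the outcome, as a careful person would: the job done as asked, in the order asked, and still so for the second after the job is handed in, with the robot touching nothing.
It also fails if it takes over 72 s, if anything falls off the work surface, if the arm or the gripper's body presses on something with over 40 N, if the wrist force passes 120 N, or if a joint passes its speed limit or range.

### The arm

A 6-joint arm with a two-finger parallel gripper is mounted at the origin on the work surface. World frame = base frame: x ahead of the robot, y to its left, z up, the work surface at z = 0. Lengths are in m, angles in rad, forces in N, time in s.
With the tool pointing down it reaches from about 0.35 to 0.85 m from the base axis. Payload 8.1 kg.
Tool frame: the origin (TCP) lies at the very end of the fingers, on their centre line; the grasp point (between the pads) lies robot.tcp_to_grasp behind it (robot.tcp_to_grasp is the distance from the TCP to the grasp point, in m); z points along the fingers, y is the line along which they close (so a half turn about z gives the same grasp; the last joint's range is limited). The gripper opens to 93 mm and grips with 3 to 60 N. Pads are 15 mm wide; open, the fingers measure 128 mm over their backs; the gripper's body (75 mm by 188 mm) begins 65 mm behind the grasp point.
Start: joints at [1.215, 0.13, 1.488, -0, 1.523, -0.085], TCP at [0.16, 0.578, 0.219] pointing down, gripper open.
Joint ranges: [-2.96, 2.96], [-0.89, 2.26], [0.02, 2.5], [-1.34, 4.48], [0, 2.73], [-2.66, 2.66]. Speed limits (rad/s): [2.39, 2.39, 2.79, 3.14, 3.14, 3.14].

### API

Orientations are given as a rotation vector (axis times angle).
In Python, from plant import robot gives the robot as it stands. The module is installed in compiled form; this text tells all that it offers.
- The arm moves only by the shell command python3 -m pendant 'ROWS' [FORCE]. ROWS is JSON, a list that holds one entry, the list of rows, each a list of 5 numbers: the opening, from 0 (shut) to 1 (fully open), then the shift along the tool's x, y, z in cm, then the turn about the tool's z in degrees. In form: [[[fingers, x, y, z, roll], ...]]. A call has 1 to 8 rows; each row shifts and turns the commanded pose from where the row before left it, along the tool's axes as they then stand; what a row does not reach is not made up. A row lasts 1/10 s, in which the tool goes at most 50 mm and 8.59 degrees, less where a joint would pass 70% of its speed; a pose out of reach is approached as far as the arm can. A call is refused whole if a number of a shift passes 5 or a number of a turn 8.59, either way. A call with a gripper value outside its range is refused whole. The fingers move at their own pace and stop on an object; FORCE is the grip in N (left out, the last holds). Time passes only in rows, so rows that do not move let the fingers close. It gives the time, the measured TCP pose, the force, the opening and the grip force at its end, in the units of the state.
- robot.read_state(): the state, without advancing time (a new reading comes with each control period).
- robot.read_camera(name): name is "side" or "top"; returns a dict with "img" (480x640x3 uint8, blue, green, red), "K" (3x3 intrinsics, pixels), "pose" (4x4, takes a point from camera to world coordinates). Camera axes: x right, y up, looking along -z (the intrinsics and any distortion apply to the point x, -y, -z); pixel columns grow to the right and rows downward; lengths in m; the calibration is good to about 2 mm. A picture is of the moment at which its call begins. There is no depth.
- robot.close_job(): hands the job in; it is judged then, once.
The state is a dict: "t": time; "q": joint angles; "dq": joint speeds; "joint_torque": joint torques, N m; "tool_pos": TCP position; "orientation": TCP orientation; "force": force on the tool from outside, world axes, zero at the start; "wrist_torque": the same for the moment, N m; "opening": finger opening in m; "gripper_force": force on a finger pad.
Only numpy, scipy, OpenCV 4.12 (cv2) and the standard library are available. Lean on these libraries where they do the work, as an engineer would, in place of code of your own. Each camera call takes 0.05 s, during which the arm holds its last target. There are 200 camera calls.

## Working session

There is one attempt and no reset: what is moved stays moved. The work goes in short steps, Python scripts to look and compute and a shell command to move; the robot and the scene stay as the last step left them, time stands still between calls to the robot, and variables do not carry over. Pictures are saved under pics/ and viewed, at most 10 in all, crops included, and the job is handed in when it is done.

```bash
mkdir -p pics; python3 - <<'E'
from plant import robot
import cv2,numpy as np
for n in("top","side"):
    c=robot.read_camera(n); cv2.imwrite(f"pics/{n}0.png",c["img"]); print(n,c["K"].tolist(),np.round(c["pose"],4).tolist(),[k for k in c])
s=robot.read_state(); print(s, robot.tcp_to_grasp)
E
```

```text
top [[467.8811070131097, 0.0, 320.03994909025556], [0.0, 467.8811070131097, 238.07353754879585], [0.0, 0.0, 1.0]] [[0.006, 0.9918, -0.1274, 0.3664], [-1.0, 0.0053, -0.0054, -0.0204], [-0.0047, 0.1275, 0.9918, 1.1393], [0.0, 0.0, 0.0, 1.0]] ['img', 'K', 'pose']
side [[544.2693415381269, 0.0, 314.2094225167977], [0.0, 544.2693415381269, 241.54603383402434], [0.0, 0.0, 1.0]] [[0.7101, 0.4781, -0.517, -0.1488], [-0.7038, 0.4591, -0.5421, -0.6359], [-0.0218, 0.7488, 0.6624, 0.9033], [0.0, 0.0, 0.0, 1.0]] ['img', 'K', 'pose']
{'t': 0.1, 'q': array([ 1.21458381e+00,  1.31074103e-01,  1.48917592e+00,  1.02385116e-05,
        1.52298936e+00, -8.54023487e-02]), 'dq': array([ 0.0002481 , -0.0020071 , -0.00232017,  0.00042289,  0.00142676,
       -0.00066421]), 'joint_torque': array([ 1.41421500e-03, -5.61343360e+01, -4.93094373e+01,  7.70826358e-02,
        2.92076269e-02, -1.29883197e-04]), 'tool_pos': array([0.16030437, 0.57765819, 0.21769619]), 'orientation': array([-4.24039529e-01, -3.11246845e+00,  2.52006555e-03]), 'force': array([ 0.65321775, -0.31312524, -0.04728206]), 'wrist_torque': array([-0.00064093,  0.00227762,  0.01251703]), 'gripper_force': 0.0, 'opening': 0.09334024040515307} 0.0188
```

View pics/top0.png

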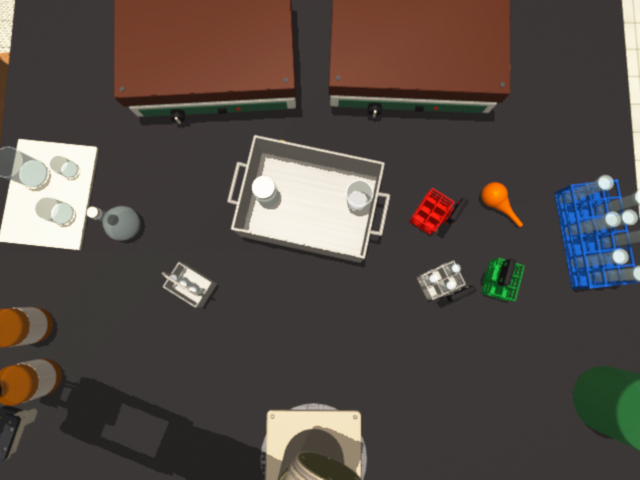

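View pics/side0.png

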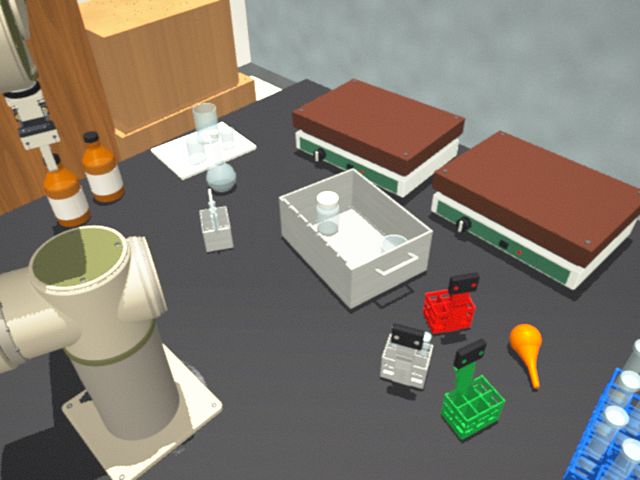

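Top view: steel basket with hook and black grip at top (443,283) / side (407,355). The look-alikes are red (433,212), green (503,280), and the hookless steel plain basket at (190,284). The steel one with the black grip and three tubes fits; an enlarged crop will confirm that.

```bash
python3 - <<'E'
import cv2,numpy as np
t=cv2.imread("pics/top0.png");s=cv2.imread("pics/side0.png")
def crop(im,x,y,w,h,W,H): return cv2.resize(im[y:y+h,x:x+w],(W,H),interpolation=cv2.INTER_CUBIC)
a=crop(t,405,250,80,60,400,300); b=crop(s,365,310,80,60,400,300)
c=crop(t,225,130,170,135,400,300)
d=crop(s,270,165,170,140,400,300)
cv2.imwrite("pics/m1.png",np.vstack([np.hstack([a,b]),np.hstack([c,d])]))
E
```

```text
(no output)
```

View pics/m1.png

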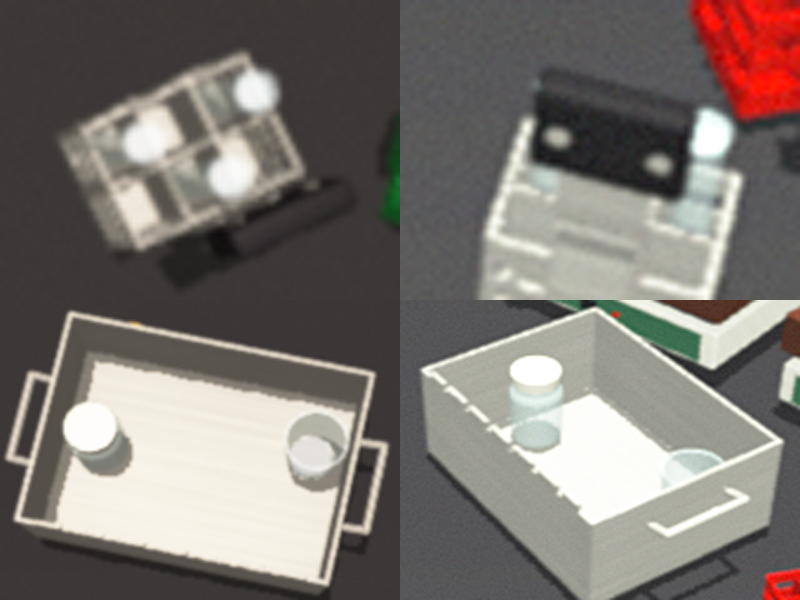

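```bash
cat > h.py <<'E'
import numpy as np,cv2
from scipy.optimize import least_squares
CAM={}
def setcam(r):
    for n in("top","side"):
        c=r.read_camera(n); CAM[n]=(c["K"],c["pose"]); yield n,c["img"]
def proj(n,P):
    K,T=CAM[n]; p=(np.atleast_2d(P)-T[:3,3])@T[:3,:3]; p=p*[1,-1,-1]; p=p@K.T; return p[:,:2]/p[:,2:]
def W(v,P,z0=0):
    c,s=np.cos(v[2]),np.sin(v[2]); P=np.atleast_2d(P)/1000.
    return np.c_[v[0]+c*P[:,0]-s*P[:,1],v[1]+s*P[:,0]+c*P[:,1],P[:,2]+z0]
def fit(obs,v0):
    f=lambda v:np.concatenate([(proj(n,W(v,P))-p).ravel() for n,P,p in obs])
    r=least_squares(f,v0,loss="soft_l1"); print(np.round(r.x,4),"yaw",np.degrees(r.x[2]).round(2)); print(np.round(r.fun.reshape(-1,2),1).tolist()); return r.x
E
python3 - <<'E'
from h import *; from plant import robot
I=dict(setcam(robot)); A=np.array
a=lambda l:A(l)/5.+[405,250]
b=lambda l:(A(l)-[400,0])/5.+[365,310]
c=lambda l:(A(l)-[0,300])/[400/170,300/135]+[225,130]
d=lambda l:(A(l)-[400,300])/[400/170,300/140]+[270,165]
bk=fit([("top",A([[30,42,62],[30,-42,62],[-30,-42,62],[-30,42,62]]),a([[78,125],[245,55],[300,175],[140,245]])),
 ("side",A([[-42,28,166],[-42,-28,166],[-42,28,124],[-42,-28,124]]),b([[538,90],[688,120],[532,162],[683,198]]))],[.3,-.28,.4])
tk=fit([("top",A([[110,150,120],[110,-150,120],[-110,-150,124],[-110,150,124]]),c([[70,314],[374,375],[327,590],[17,520]])),
 ("side",A([[-110,150,128],[110,150,120],[110,-150,120],[-110,-150,128]]),d([[422,372],[597,310],[780,440],[588,522]]))],[.46,.0,-.15])
np.save("p.npy",[bk,tk])
print("grip",W(bk,[-35,0,145]),"rim",W(tk,[-108,0,128]))
# rectify comb (outer face plane x=-110, y 150..-150, z 100..135), 2.6px/mm
ys=np.linspace(150,-150,780); zs=np.linspace(136,100,94)
Y,Z=np.meshgrid(ys,zs); P=np.c_[np.full(Y.size,-110),Y.ravel(),Z.ravel()]
m=proj("side",W(tk,P)).astype(np.float32).reshape(94,780,2)
o=cv2.remap(I["side"],m,None,cv2.INTER_CUBIC)
P[:,0]=-110; 
# top view: plane z=124, x -125..-95
xs=np.linspace(-90,-126,94);Y,X=np.meshgrid(ys,xs);P=np.c_[X.ravel(),Y.ravel(),np.full(Y.size,128)]
m=proj("top",W(tk,P)).astype(np.float32).reshape(94,780,2)
o2=cv2.remap(I["top"],m,None,cv2.INTER_CUBIC)
for q in(o,o2):
  for k in range(0,780,26): q[:4 if k%130 else 10,k]=(0,0,255)
cv2.imwrite("pics/comb.png",np.vstack([cv2.resize(o,(780,250)),cv2.resize(o2,(780,250))]))
E
```

```text
[ 0.4114 -0.2968  0.43  ] yaw 24.64
[[0.1, -0.2], [-0.5, -1.3], [0.2, -1.4], [-0.8, -0.2], [-0.7, -0.3], [1.5, 2.3], [-1.2, 0.5], [-0.2, 1.9]]
[ 0.5896  0.0108 -0.2175] yaw -12.46
[[0.3, -0.3], [1.1, 0.6], [0.6, -0.7], [-1.4, 0.6], [-1.5, -3.8], [-0.7, -1.1], [0.6, 1.6], [0.3, -0.6]]
grip [[ 0.3795392  -0.31143457  0.145     ]] rim [[0.48411971 0.03406358 0.128     ]]
```

View pics/comb.png

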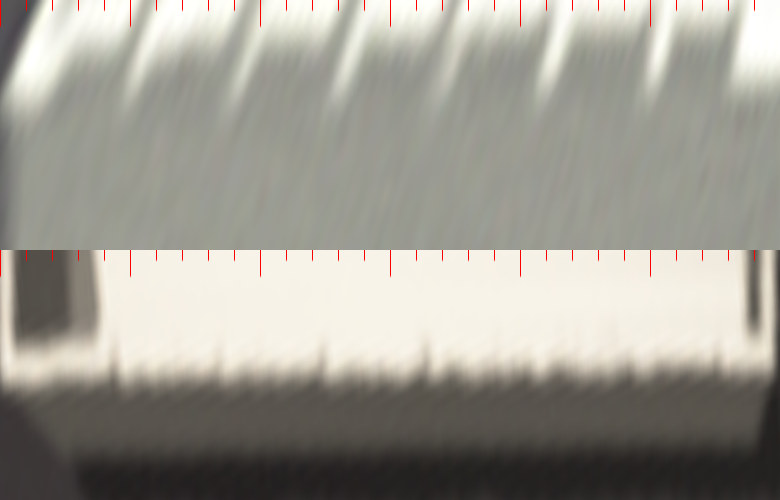

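The crop confirms the steel basket with hook: black grip, three white-topped tubes. The rectified comb shows notches about 40 mm apart. The comb stops short of the corners, so I'll refit the tank with its corners at z=120.

```bash
python3 - <<'E'
from h import *; from plant import robot
I=dict(setcam(robot)); A=np.array
c=lambda l:(A(l)-[0,300])/[400/170,300/135]+[225,130]
d=lambda l:(A(l)-[400,300])/[400/170,300/140]+[270,165]
old=np.load("p.npy"); bk,t0=old
tk=fit([("top",A([[110,150,120],[110,-150,120],[-110,-150,120],[-110,150,120]]),c([[70,314],[374,375],[327,590],[17,520]])),
 ("side",A([[-110,150,120],[110,150,120],[110,-150,120],[-110,-150,120]]),d([[422,372],[597,310],[780,440],[588,522]]))],[.46,.0,-.15])
np.save("p.npy",[bk,tk])
print("grip",W(bk,[-35,0,145]),"rim",W(tk,[-108,0,128]))
# notch pixels: old rectified -> pixel -> new tank coordinates
def back(n,px,z):
    g=lambda q:(proj(n,W(tk,[q[0],q[1],z]))-px).ravel()
    return least_squares(g,[-110,0]).x
for u in(125,232,335,437,543,650): 
    print("side",back("side",proj("side",W(t0,[-110,150-u/2.6,120])),120).round(1))
for u in(115,220,323,427): 
    print("top",back("top",proj("top",W(t0,[-108,150-u/2.6,128])),124).round(1))
tp=W(tk,[-108,0,173])
print("tcp gap target",tp)
# current yaw of tool
from scipy.spatial.transform import Rotation as R
print(R.from_rotvec(robot.read_state()["orientation"]).as_matrix().round(3))
E
```

```text
[ 0.5905  0.0114 -0.2179] yaw -12.48
[[0.0, -0.7], [0.8, 0.3], [0.1, -1.0], [-1.3, 0.4], [-1.2, -1.4], [-0.6, -1.4], [0.6, 1.3], [0.3, 1.8]]
grip [[ 0.3795392  -0.31143457  0.145     ]] rim [[0.48501728 0.03475968 0.128     ]]
side [-110.8  101. ]
side [-110.7   59.9]
side [-110.7   20.3]
side [-110.7  -19. ]
side [-110.7  -59.7]
side [-110.7 -100.9]
top [-108.4  105.6]
top [-108.3   65.1]
top [-108.3   25.3]
top [-108.3  -14.8]
tcp gap target [[0.48501728 0.03475968 0.173     ]]
[[-0.964  0.267 -0.   ]
 [ 0.267  0.964 -0.001]
 [ 0.    -0.001 -1.   ]]
```

```bash
python3 -m pendant '[[[1,-3.15,-3.26,0,0],[1,-3.15,-3.26,0,0],[1,-3.15,-3.26,0,0],[1,-3.15,-3.26,0,0],[1,-3.15,-3.26,0,0],[1,-3.15,-3.26,0,0],[1,-3.15,-3.26,0,0],[1,-3.15,-3.26,0,0]]]'
python3 -m pendant '[[[1,-3.15,-3.26,0,0],[1,-3.15,-3.26,0,0],[1,-3.15,-3.26,0,0],[1,-3.15,-3.26,0,0],[1,0,0,0,8.3],[1,0,0,0,8.3],[1,0,0,0,8.3]]]'
python3 -m pendant '[[[1,0,0,0,8.3],[1,0,0,0,8.3],[1,0,0,0,8.3],[1,0,0,0,0],[1,0,0,0,0]]]'
cat > st.py <<'E'
from h import *; from plant import robot; import sys
from scipy.spatial.transform import Rotation as R
s=robot.read_state(); M=R.from_rotvec(s["orientation"]).as_matrix()
print("t",s["t"],"pos",s["tool_pos"].round(4),"ya",np.degrees(np.arctan2(M[1,1],M[0,1])).round(2),"tilt",M[:2,2].round(4),"F",s["force"].round(2),"T",s["wrist_torque"].round(2),"op",round(s["opening"],4),"gf",round(s["gripper_force"],1),"q",s["q"].round(2))
if len(sys.argv)>4:
    g=np.array(sys.argv[1:4],float); print("tool shift cm",((g-s["tool_pos"])@M*100).round(2),"roll",(np.degrees(np.arctan2(M[1,1],M[0,1]))-float(sys.argv[4])).round(2))
E
python3 st.py .3795 -.3114 .126 24.64
```

```text
t: 1.1
tool_pos: [0.334, 0.2578, 0.2188]
orientation: [0.423, 3.112, 0.001]
force: [1.7, 0.2, -0.2]
opening: 0.093
gripper_force: 0.0
t: 1.8
tool_pos: [0.4202, 0.0994, 0.2186]
orientation: [-1.096, -2.944, 0.0]
force: [0.2, -0.4, -0.3]
opening: 0.0929
gripper_force: 0.0
t: 2.3
tool_pos: [0.42, 0.1001, 0.2187]
orientation: [1.689, 2.649, 0.0]
force: [-0.4, -0.3, -0.4]
opening: 0.0932
gripper_force: 0.0
t 2.3 pos [0.42   0.1001 0.2187] ya 24.94 tilt [ 0.0001 -0.    ] F [-0.37 -0.32 -0.42] T [-0.05  0.02  0.01] op 0.0932 gf 0.0 q [ 0.12 -0.34  1.93 -0.    1.56 -0.32]
tool shift cm [-35.6  -21.02   9.27] roll 0.3
```

```bash
python3 -m pendant '[[[1,-3.96,-2.34,0,0.3],[1,-3.96,-2.34,0,0],[1,-3.96,-2.34,0,0],[1,-3.96,-2.34,0,0],[1,-3.96,-2.34,0,0],[1,-3.96,-2.34,0,0],[1,-3.96,-2.34,0,0],[1,-3.96,-2.34,0,0]]]' >/dev/null
python3 -m pendant '[[[1,-3.96,-2.34,0,0],[1,0,0,2,0],[1,0,0,0,0],[1,0,0,0,0]]]' >/dev/null
python3 st.py .3795 -.3114 .126 24.64
python3 - <<'E'
from h import *; from plant import robot
I=dict(setcam(robot))
bk,tk=np.load("p.npy")
def crop(im,x,y,w,h,W,H): return cv2.resize(im[y:y+h,x:x+w],(W,H),interpolation=cv2.INTER_CUBIC)
s=I["side"];t=I["top"]
a=crop(s,340,250,120,150,400,500); b=crop(t,405,240,96,120,400,500)
P=[[-42,28,166],[-42,-28,166],[-42,28,124],[-42,-28,124],[30,42,62],[30,-42,62],[-30,-42,62],[-30,42,62],[-30,42,0],[-30,-42,0]]
for p in proj("side",W(bk,P)): cv2.circle(a,tuple(int(v) for v in (p-[340,250])*400/120),2,(0,0,255),-1)
for p in proj("top",W(bk,P)): cv2.circle(b,tuple(int(v) for v in (p-[405,240])*400/96),2,(0,0,255),-1)
cv2.imwrite("pics/g1.png",np.hstack([a,b]))
E
```

```text
t 3.5 pos [ 0.3753 -0.3108  0.1983] ya 24.51 tilt [-0.001   0.0014] F [-0.16  1.29 -0.03] T [-0.03  0.04 -0.02] op 0.093 gf 0.0 q [-0.8  -0.17  1.82  0.    1.49 -1.22]
tool shift cm [-0.24  0.36  7.23] roll -0.13
```

View pics/g1.png

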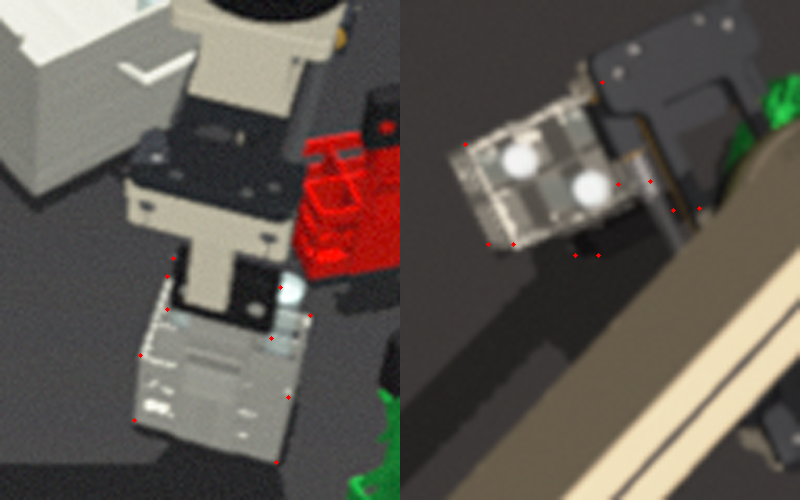

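The hook basket sits under the open fingers, grip centre about (228,290) in the left crop. The overlay agrees within about 2 px, so I'll descend and grasp.

```bash
python3 -m pendant '[[[1,-0.24,0.36,0,-0.13],[1,0,0,2,0],[1,0,0,2,0],[1,0,0,2,0],[1,0,0,1.2,0],[1,0,0,0,0]]]'
python3 -m pendant '[[[0,0,0,0,0],[0,0,0,0,0],[0,0,0,0,0],[0,0,0,0,0],[0,0,0,0,0],[0,0,0,0,0],[0,0,0,0,0],[0,0,0,0,0]]]' 30
python3 st.py .3795 -.3114 .126 24.64
```

```text
t: 4.2
tool_pos: [0.3795, -0.311, 0.1252]
orientation: [-1.696, -2.641, -0.001]
force: [-1.0, 0.2, 0.6]
opening: 0.0927
gripper_force: 0.0
t: 5.0
tool_pos: [0.3799, -0.3122, 0.1266]
orientation: [-1.699, -2.642, 0.0]
force: [-0.4, 0.2, -0.2]
opening: 0.0334
gripper_force: 0.0
t 5.0 pos [ 0.3799 -0.3122  0.1266] ya 24.51 tilt [-0.0001  0.    ] F [-0.45  0.22 -0.24] T [-0.05  0.07  0.04] op 0.0334 gf 0.0 q [-0.79 -0.1   1.89 -0.    1.35 -1.22]
tool shift cm [0.09 0.   0.06] roll -0.13
```

```bash
python3 -m pendant '[[[0,0,0,0,0],[0,0,0,0,0],[0,0,0,0,0],[0,0,0,0,0],[0,0,0,0,0],[0,0,0,0,0]]]'
python3 -m pendant '[[[0,0,0,-1,0],[0,0,0,-2,0],[0,0,0,-3,0],[0,0,0,-4,0],[0,0,0,-4,0],[0,0,0,-3,0],[0,0,0,0,0],[0,0,0,0,0]]]'
python3 st.py .485 .0347 .32 -12.48
```

```text
t: 5.6
tool_pos: [0.38, -0.3121, 0.1266]
orientation: [1.699, 2.642, 0.0]
force: [1.2, -0.3, -1.0]
opening: 0.0138
gripper_force: 30.0
t: 6.4
tool_pos: [0.3799, -0.3124, 0.2968]
orientation: [1.699, 2.642, -0.001]
force: [0.3, 0.4, -4.5]
opening: 0.0139
gripper_force: 30.0
t 6.4 pos [ 0.3799 -0.3124  0.2968] ya 24.51 tilt [ 0.0004 -0.0007] F [ 0.31  0.36 -4.45] T [-0.1   0.1  -0.03] op 0.0139 gf 30.0 q [-0.79 -0.19  1.66 -0.    1.67 -1.22]
tool shift cm [27.22 23.96 -2.34] roll 36.99
```

```bash
python3 -m pendant '[[[0,0,0,-1,7.4],[0,0,0,-1,7.4],[0,0,0,-1,7.4],[0,0,0,0,7.4],[0,0,0,0,7.4],[0,0,0,0,0]]]'
python3 -c "
from h import *
print(W(np.load('p.npy')[1],[[-98,-17,173],[-98,-10,0]]))"
python3 st.py $(python3 -c "
from h import *
print(*W(np.load('p.npy')[1],[-98,-17,325])[0])") -12.48
```

```text
t: 7.0
tool_pos: [0.3791, -0.3116, 0.324]
orientation: [-2.449, -1.961, 0.001]
force: [-0.7, -0.1, -3.1]
opening: 0.0137
gripper_force: 30.0
[[0.49110649 0.01600011 0.173     ]
 [0.49261948 0.02283464 0.        ]]
t 7.0 pos [ 0.3791 -0.3116  0.324 ] ya -12.61 tilt [-0.0031  0.0029] F [-0.67 -0.06 -3.07] T [-0.06  0.14 -0.01] op 0.0137 gf 30.0 q [-0.79 -0.18  1.61 -0.    1.72 -0.57]
tool shift cm [34.41  3.78 -0.04] roll -0.13
```

```bash
python3 -m pendant '[[[0,2,0.42,0,0],[0,4,0.42,0,0],[0,4.4,0.42,0,0],[0,4.4,0.42,0,0],[0,4.4,0.42,0,0],[0,4.4,0.42,0,0],[0,4.4,0.42,0,0],[0,4.4,0.42,0,0]]]' >/dev/null
python3 -m pendant '[[[0,2,0.42,0,0],[0,0,0,2,0],[0,0,0,3,0],[0,0,0,0,0],[0,0,0,0,0]]]' >/dev/null
python3 st.py .4911 .016 .272 -12.48
python3 - <<'E'
from h import *; from plant import robot
I=dict(setcam(robot))
bk,tk=np.load("p.npy")
def crop(im,x,y,w,h,W,H): return cv2.resize(im[y:y+h,x:x+w],(W,H),interpolation=cv2.INTER_CUBIC)
a=crop(I["side"],270,100,180,225,400,500); b=crop(I["top"],225,120,180,225,400,500)
cv2.imwrite("pics/h1.png",np.hstack([a,b]))
E
```

```text
t 8.3 pos [0.4901 0.0155 0.2754] ya -12.37 tilt [-0.0036  0.0002] F [ 0.65  1.05 -2.37] T [-0.11  0.09  0.  ] op 0.0136 gf 30.0 q [-0.07 -0.18  1.69 -0.    1.63  0.14]
tool shift cm [0.07 0.09 0.34] roll 0.11
```

View pics/h1.png

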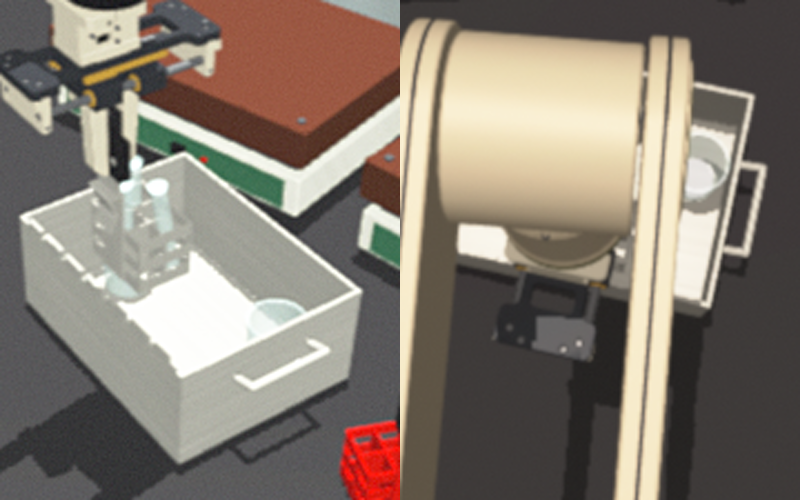

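Side view: the basket hangs above the tank just inside the near wall, all three tubes in it, with the jar behind and the beaker to the right, both clear. Next I'll lower the box inside with the lip still above the comb, then feel for the wall.

```bash
python3 -m pendant '[[[0,0,0,1.5,0.1],[0,0,0,2,0],[0,0,0,2,0],[0,0,0,0.4,0],[0,0,0,0,0],[0,0,0,0,0]]]' >/dev/null
python3 st.py; python3 -m pendant '[[[0,0,-0.15,0,0],[0,0,-0.15,0,0],[0,0,-0.15,0,0],[0,0,0,0,0]]]' >/dev/null
python3 st.py;  python3 -m pendant '[[[0,0,-0.1,0,0],[0,0,-0.1,0,0],[0,0,0,0,0]]]' >/dev/null
python3 st.py
```

```text
t 9.0 pos [0.4918 0.0154 0.2188] ya -12.58 tilt [ 0.0016 -0.0002] F [-0.63  0.47 -2.76] T [-0.13  0.16 -0.04] op 0.0138 gf 30.0 q [-0.07 -0.17  1.78 -0.    1.53  0.15]
t 9.4 pos [0.4867 0.0165 0.218 ] ya -12.58 tilt [ 0.0004 -0.    ] F [-0.03 -0.74 -3.95] T [-0.02  0.16 -0.03] op 0.0139 gf 30.0 q [-0.07 -0.18  1.79 -0.    1.53  0.15]
t 9.7 pos [0.4847 0.017  0.2176] ya -12.58 tilt [-0.0001  0.    ] F [ 0.2  -0.09 -3.06] T [-0.07  0.09  0.03] op 0.0138 gf 30.0 q [-0.07 -0.18  1.8  -0.    1.53  0.15]
```

```bash
for i in 1 2 3; do python3 -m pendant '[[[0,0,-0.1,0,0],[0,0,0,0,0],[0,0,0,0,0]]]' >/dev/null
python3 st.py; done
```

```text
t 10.0 pos [0.4841 0.0171 0.2176] ya -12.58 tilt [ 0.0005 -0.0001] F [ 2.59 -0.23 -4.53] T [-0.17 -0.4   0.03] op 0.0141 gf 30.0 q [-0.07 -0.19  1.8  -0.    1.53  0.15]
t 10.3 pos [0.4837 0.0171 0.2178] ya -12.59 tilt [ 0.0021 -0.0004] F [ 4.76 -0.36 -5.84] T [-0.32 -1.34  0.05] op 0.0139 gf 30.0 q [-0.07 -0.19  1.8  -0.    1.53  0.15]
t 10.6 pos [0.4833 0.0172 0.2179] ya -12.6 tilt [ 0.0034 -0.0007] F [ 7.82 -2.26 -8.33] T [-0.5  -1.99  0.07] op 0.014 gf 30.0 q [-0.07 -0.19  1.81 -0.    1.52  0.15]
```

```bash
python3 -m pendant '[[[0,0,0.4,0,0],[0,0,0,0,0],[0,0,0,0.8,0],[0,0,0,0.8,0],[0,0,0,0,0],[0,0,0,0,0]]]' >/dev/null; python3 st.py
for i in 1 2 3 4; do python3 -m pendant '[[[0,0,0,0.3,0],[0,0,0,0.2,0],[0,0,0,0,0]]]' >/dev/null; python3 st.py; done
```

```text
t 11.2 pos [0.4853 0.0168 0.2009] ya -12.58 tilt [-0.0014  0.0001] F [ 0.18  0.4  -3.05] T [-0.06  0.17 -0.01] op 0.0137 gf 30.0 q [-0.07 -0.17  1.82 -0.    1.5   0.15]
t 11.5 pos [0.4856 0.0167 0.1963] ya -12.59 tilt [-0.0005  0.    ] F [ 0.47 -0.54 -3.38] T [-0.07  0.22 -0.02] op 0.014 gf 30.0 q [-0.07 -0.17  1.83 -0.    1.49  0.15]
t 11.8 pos [0.4855 0.0167 0.1912] ya -12.58 tilt [-0.0007  0.    ] F [-0.2  -0.13 -3.1 ] T [-0.05  0.14  0.02] op 0.014 gf 30.0 q [-0.07 -0.17  1.83 -0.    1.48  0.15]
t 12.1 pos [0.4856 0.0167 0.1862] ya -12.58 tilt [-0.0007  0.    ] F [-0.15  0.09 -3.61] T [-0.1   0.14 -0.03] op 0.0134 gf 30.0 q [-0.07 -0.17  1.84 -0.    1.47  0.15]
t 12.4 pos [0.4854 0.0168 0.1813] ya -12.58 tilt [-0.001   0.0002] F [-1.27  0.91 -1.17] T [0.02 0.78 0.03] op 0.0136 gf 30.0 q [-0.07 -0.16  1.85  0.    1.46  0.15]
```

```bash
for i in 1 2 3 4; do python3 -m pendant '[[[0,0,0,0.2,0],[0,0,0,0.2,0],[0,0,0,0,0]]]' >/dev/null; python3 st.py; done
```

```text
t 12.7 pos [0.4855 0.0168 0.1775] ya -12.58 tilt [-0.0006  0.0002] F [-4.29  0.16  0.69] T [0.2  1.08 0.01] op 0.0137 gf 30.0 q [-0.07 -0.16  1.85  0.    1.45  0.15]
t 13.0 pos [0.4855 0.0169 0.1733] ya -12.58 tilt [-0.0006  0.0003] F [-3.93  0.9  -0.81] T [0.27 1.09 0.08] op 0.014 gf 30.0 q [-0.07 -0.16  1.86  0.    1.44  0.15]
t 13.3 pos [0.4854 0.0167 0.1688] ya -12.59 tilt [-0.0012  0.0001] F [-2.97  0.92 -3.58] T [0.15 0.9  0.06] op 0.0141 gf 30.0 q [-0.07 -0.15  1.86 -0.    1.44  0.15]
t 13.6 pos [0.4856 0.0167 0.1651] ya -12.59 tilt [-0.0006  0.    ] F [-3.69  1.4  -3.48] T [0.09 0.86 0.01] op 0.0139 gf 30.0 q [-0.07 -0.15  1.87 -0.    1.43  0.15]
```

```bash
for i in 1 2 3 4 5; do python3 -m pendant '[[[0,0,-0.02,0.1,0],[0,0,0,0,0],[0,0,0,0,0]]]' >/dev/null; python3 st.py; done
```

```text
t 13.9 pos [0.4856 0.0167 0.1645] ya -12.59 tilt [-0.0001 -0.    ] F [-3.57  0.25 -2.87] T [0.08 0.9  0.08] op 0.0135 gf 30.0 q [-0.07 -0.15  1.87 -0.    1.43  0.15]
t 14.2 pos [0.4854 0.0168 0.1636] ya -12.58 tilt [-0. -0.] F [-3.22  0.05 -2.  ] T [0.13 1.01 0.02] op 0.0139 gf 30.0 q [-0.07 -0.15  1.87 -0.    1.42  0.15]
t 14.5 pos [0.4852 0.0168 0.1626] ya -12.58 tilt [-0. -0.] F [-3.38  0.47 -1.55] T [0.14 1.06 0.02] op 0.0142 gf 30.0 q [-0.07 -0.15  1.87 -0.    1.42  0.15]
t 14.8 pos [0.485  0.0169 0.1615] ya -12.59 tilt [-0.0001  0.0001] F [-3.66  0.88 -1.47] T [ 0.12  0.95 -0.02] op 0.0139 gf 30.0 q [-0.07 -0.15  1.87  0.    1.42  0.15]
t 15.1 pos [0.4848 0.0169 0.1605] ya -12.59 tilt [-0.0002 -0.    ] F [-4.17  0.72 -2.19] T [0.11 0.95 0.03] op 0.014 gf 30.0 q [-0.07 -0.15  1.87 -0.    1.42  0.15]
```

```bash
for i in 1 2 3; do python3 -m pendant '[[[0,0,-0.02,0.1,0],[0,0,0,0,0],[0,0,0,0,0]]]' >/dev/null; python3 st.py; done
```

```text
t 15.4 pos [0.4846 0.017  0.1596] ya -12.58 tilt [-0. -0.] F [-3.13  0.81 -2.26] T [0.07 0.96 0.02] op 0.0138 gf 30.0 q [-0.07 -0.15  1.88 -0.    1.42  0.15]
t 15.7 pos [0.4844 0.017  0.1585] ya -12.59 tilt [-0.  0.] F [-3.21  0.47 -2.58] T [0.14 0.91 0.03] op 0.014 gf 30.0 q [-0.07 -0.15  1.88  0.    1.41  0.15]
t 16.0 pos [0.4843 0.017  0.1576] ya -12.59 tilt [ 0.0002 -0.    ] F [-2.22 -0.14 -1.67] T [ 0.12  0.68 -0.03] op 0.0142 gf 30.0 q [-0.07 -0.15  1.88 -0.    1.41  0.15]
```

```bash
for i in 1 2 3 4; do python3 -m pendant '[[[0,0,0,0.1,0],[0,0,0,0,0],[0,0,0,0,0]]]' >/dev/null; python3 st.py; done
```

```text
t 16.3 pos [0.4843 0.017  0.1566] ya -12.59 tilt [ 0.0002 -0.    ] F [-2.41  0.78 -2.01] T [0.03 0.64 0.03] op 0.0136 gf 30.0 q [-0.07 -0.15  1.88 -0.    1.41  0.15]
t 16.6 pos [0.4843 0.017  0.1556] ya -12.58 tilt [ 0.0002 -0.    ] F [-3.07  1.06 -2.45] T [0.05 0.55 0.02] op 0.0142 gf 30.0 q [-0.07 -0.15  1.88 -0.    1.41  0.15]
t 16.9 pos [0.4843 0.017  0.1546] ya -12.59 tilt [ 0.0002 -0.0001] F [-1.66 -0.07 -2.19] T [0.02 0.54 0.04] op 0.0139 gf 30.0 q [-0.07 -0.15  1.88 -0.    1.41  0.15]
t 17.2 pos [0.4844 0.017  0.1545] ya -12.58 tilt [ 0.0004 -0.0001] F [-4.6   0.73  6.36] T [0.09 1.3  0.08] op 0.0136 gf 30.0 q [-0.07 -0.15  1.88 -0.    1.41  0.15]
```

Contact came at z = 0.1545, which matches the fully-home height of 0.1546. I'll press a little and nudge sideways to check that the pin is captured.

```bash
python3 -m pendant '[[[0,0,0,0.05,0],[0,0,0,0,0],[0,0,0,0,0]]]' >/dev/null; python3 st.py
python3 -m pendant '[[[0,0.15,0,-0.1,0],[0,0.1,0,0,0],[0,0,0,0,0]]]' >/dev/null; python3 st.py
python3 -m pendant '[[[0,-0.25,0,0,0],[0,-0.25,0,0,0],[0,0,0,0,0]]]' >/dev/null; python3 st.py
```

```text
t 17.5 pos [0.4844 0.017  0.1545] ya -12.58 tilt [ 0.0006 -0.0001] F [-7.69  0.73  8.09] T [0.14 1.71 0.04] op 0.0142 gf 30.0 q [-0.07 -0.15  1.88 -0.    1.41  0.15]
t 17.8 pos [0.4846 0.0179 0.1546] ya -12.61 tilt [-0.0004 -0.0031] F [-6.11 -6.6   4.14] T [-1.58  1.46  0.06] op 0.0138 gf 30.0 q [-0.07 -0.15  1.88 -0.    1.41  0.15]
t 18.1 pos [0.4841 0.0153 0.1546] ya -12.58 tilt [0.0011 0.0016] F [-2.26  4.59  2.45] T [ 0.81  0.7  -0.  ] op 0.0135 gf 30.0 q [-0.08 -0.15  1.88  0.    1.41  0.14]
```

The pin is captured: a stop each way with about 3 mm of play. I'll recentre, press home and let go.

```bash
python3 -m pendant '[[[0,0.2,0,0.05,0],[0,0,0,0.1,0],[0,0,0,0,0],[0,0,0,0,0]]]' >/dev/null; python3 st.py
python3 -m pendant '[[[0.35,0,0,0,0],[0.35,0,0,0,0],[0.35,0,0,0,0],[0.35,0,0,0,0],[0.35,0,0,0,0],[0.35,0,0,0,0]]]' >/dev/null; python3 st.py
```

```text
t 18.5 pos [0.4844 0.0157 0.1544] ya -12.59 tilt [ 0.0007 -0.0018] F [-9.17 -2.71 14.45] T [-0.57  2.25  0.02] op 0.0139 gf 30.0 q [-0.07 -0.15  1.88 -0.    1.41  0.15]
t 19.1 pos [0.4841 0.0166 0.1525] ya -12.58 tilt [-0.0001 -0.    ] F [ 0.12 -0.74 -0.48] T [-0.06  0.11  0.02] op 0.0322 gf 0.0 q [-0.07 -0.15  1.88 -0.    1.4   0.15]
```

```bash
python3 -m pendant '[[[0.4,0,0,-1,0],[0.4,0,0,-2,0],[0.4,0,0,-3,0],[0.4,0,0,-4,0],[0.4,0,0,-4,0],[0.4,3,0,-2,0],[0.4,4,0,0,0],[0.4,4,0,0,0]]]' >/dev/null
python3 -m pendant '[[[0.4,4,0,0,0],[0.4,4,0,0,0],[0.4,4,0,0,0],[0.4,4,0,0,0],[0.4,4,0,0,0],[0.4,0,0,0,0],[0.4,0,0,0,0]]]' >/dev/null; python3 st.py
python3 - <<'E'
from h import *; from plant import robot
I=dict(setcam(robot))
bk,tk=np.load("p.npy")
def crop(im,x,y,w,h,W,H): return cv2.resize(im[y:y+h,x:x+w],(W,H),interpolation=cv2.INTER_CUBIC)
a=crop(I["side"],270,130,144,180,400,500); b=crop(I["top"],225,120,180,225,400,500)
cv2.imwrite("pics/e1.png",np.hstack([a,b]))
E
```

```text
t 20.6 pos [0.5515 0.3198 0.3126] ya -12.49 tilt [-0.0006 -0.0006] F [ 0.45 -0.23  0.19] T [-0.04  0.15  0.02] op 0.0369 gf 0.0 q [ 0.45  0.22  1.22 -0.    1.7   0.66]
```

View pics/e1.png

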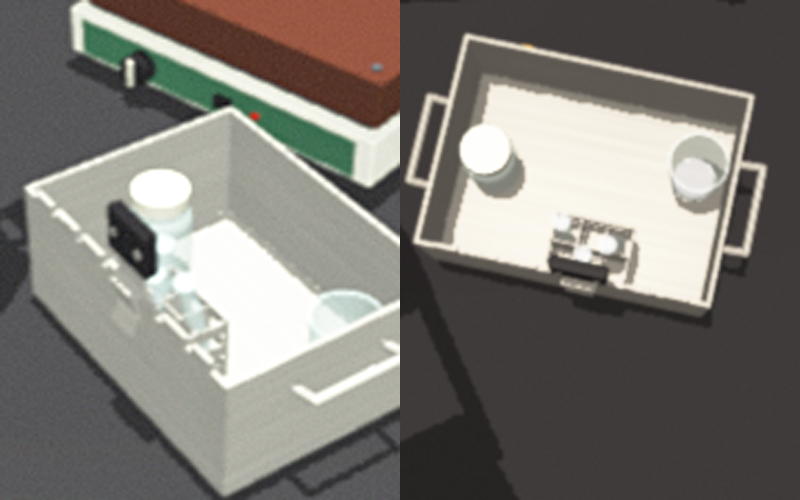

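The basket hangs on the near wall near the middle: grip at (132,240) in the side crop and (578,267) in the top crop. The leg is outside the wall, all three tubes are in, and the jar and beaker are where they were. I'm handing in.

```bash
python3 -c "
from plant import robot; print(robot.close_job())"
```

```text
the job is handed in; nothing more can be done
None
```

The hook basket hangs on the tank's near wall, near the middle between the beaker and the jar, with the pin pressed home in a notch (about 14 N) and all three tubes still in it. The job was handed in at about 21 s.

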